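# Call the customer: click the order wheel to the token's colour, ring the bell

## Task

The jar of jam standing on its rubber tray is packed and ready, so call its customer: with a fingertip, flick the orange-tipped thumbwheel of the order indicator on, click by click, until its window shows the colour of the token lying beside the jar, then ring the counter bell by pressing its button down. Do not ring while any other colour shows, and leave the bell, the jar and all the tokens where they stand; they are not to be picked up or pushed about.

Things in the scene. Friction and masses are not known exactly. Their poses are not given: they have to be found in the camera images.
- indicator: Order indicator: cream desk device fixed to the counter, 120 mm deep (x), 146 mm wide (y). Origin: centre of its underside. x points level from its front (window side) to its back, y left, z up. Left half: round-topped case, y -11 to 68 mm, 100 mm high, with the window. Right half: the open thumbwheel, its top 117 mm high; right of it only a low cheek, y -69 to -63 mm, 84 mm high.
- wheel_axle (a point): Centre of the thumbwheel, 67 mm up, at x 0, y -42 mm of the indicator; same axes. It turns about y. Hub radius 24 mm; 6 teeth 60 degrees apart, 28 mm wide along y, 8 mm thick, round orange tips of radius 4 mm whose outer ends are 50 mm from the axle. In each click position a gap is straight up and teeth stand 30 degrees before and behind it. The case begins 31 mm left of this point.
- near_tooth (a point): Where, in each click position, the round tip of the tooth just before the top is centred: 23 mm nearer the window side than the axle and 40 mm above it. Push that tooth level along +x, over the top: one click takes it 46 mm, to 23 mm beyond the axle, and raises the joint. Past half way the click stop draws the wheel on by itself; let go sooner and it falls back.
- window (a point): Centre of the black-framed window (50 x 22 mm) on the left half of the indicator, facing the front and up at 45 degrees. The drum behind it turns with the thumbwheel and shows one colour in each click position.
- wheel (a joint): Thumbwheel angle in rad. Click positions every 1.047 rad (60 degrees); colour shown: 0 white, 1.047 black, 2.094 red, 3.142 yellow, 4.189 blue, 5.236 green, 6.283 white again. End stops just before 0 and just past 6.283; it turns both ways. It starts on white or black. A tooth tip needs about 1 to 4 N to go over a click.
- bell: Silver counter bell, loose, 0.19 kg, 83 mm base, dome 77 mm wide and 43 mm high, thin button standing on top. Origin: centre of its underside.
- bell_button (a joint): Travel of the bell's button in m: 0 up, 0.004 fully down (about 8 N, springs back). The button is a 10 mm wide rod on the bell's axis, top 62 mm above the counter. The bell rings from 0.0025.
- ready_tray: Dark rubber tray, 115 mm (x) x 170 mm (y), 17 mm high, with the jam jar and one token on it. Origin: centre of its underside.
- jar: Jar of jam with a golden lid, 62 mm wide, 85 mm high, loose; stands on ready_tray. Origin: centre of its underside.
- token_red: Red order token, a loose round disc 37 mm wide, 6 mm thick. One of the four tokens lies beside the jar on ready_tray, the other three on the second, like rubber tray of waiting orders. Origin: centre of its underside.
- token_yellow: Yellow order token, like the red one.
- token_blue: Blue order token, like the red one.
- token_green: Green order token, like the red one.
Things that resemble listed ones, but are neither listed nor needed, are in the scene too. Leave any green look-alike of the bell alone.

How it is judged (in metres and radians):
On the way, in this order (a step that is already met when the one before it is completed fails the run):
1. the window shows the colour of the token beside the jar, with the wheel at rest in its click (((horizontal distance between token_red and ready_tray below 0.09 m and value of joint wheel between 1.9444 and 2.2444 rad) or (horizontal distance between token_yellow and ready_tray below 0.09 m and value of joint wheel between 2.9916 and 3.2916 rad) or (horizontal distance between token_blue and ready_tray below 0.09 m and value of joint wheel between 4.0388 and 4.3388 rad) or (horizontal distance between token_green and ready_tray below 0.09 m and value of joint wheel between 5.086 and 5.386 rad)) and velocity of joint wheel between -0.3 and 0.3 rad/s), for 0.3 s.
2. the bell's button is pressed down (((horizontal distance between token_red and ready_tray below 0.09 m and value of joint wheel between 1.9444 and 2.2444 rad) or (horizontal distance between token_yellow and ready_tray below 0.09 m and value of joint wheel between 2.9916 and 3.2916 rad) or (horizontal distance between token_blue and ready_tray below 0.09 m and value of joint wheel between 4.0388 and 4.3388 rad) or (horizontal distance between token_green and ready_tray below 0.09 m and value of joint wheel between 5.086 and 5.386 rad)) and value of joint bell_button above 0.0025 m), for 0.02 s.
At the end, for the whole second after the job is handed in: The wheel rests in the click position (within 0.15 rad) of the colour of the token that lies beside the jar, the bell has been rung after that and its button is up again; the bell stands upright within 30 mm, the jar and the tokens lie within 15 mm, of where they were (((horizontal distance between token_red and ready_tray below 0.09 m and value of joint wheel between 1.9444 and 2.2444 rad) or (horizontal distance between token_yellow and ready_tray below 0.09 m and value of joint wheel between 2.9916 and 3.2916 rad) or (horizontal distance between token_blue and ready_tray below 0.09 m and value of joint wheel between 4.0388 and 4.3388 rad) or (horizontal distance between token_green and ready_tray below 0.09 m and value of joint wheel between 5.086 and 5.386 rad)) and value of joint bell_button below 0.001 m and linear speed of bell below 0.02 m/s and angle between bell's own z axis and vertical below 0.1 rad and height (world z) of bell below 0.005 m and distance of each of jar, token_red, token_yellow, token_blue, token_green from where it was at the start of the episode below 0.015 m and distance of bell from where it was at the start of the episode below 0.03 m); the robot touches nothing.
It fails at once if the bell is rung while the window shows another colour (value of joint bell_button above 0.0025 m and not ((horizontal distance between token_red and ready_tray below 0.09 m and value of joint wheel between 1.9444 and 2.2444 rad) or (horizontal distance between token_yellow and ready_tray below 0.09 m and value of joint wheel between 2.9916 and 3.2916 rad) or (horizontal distance between token_blue and ready_tray below 0.09 m and value of joint wheel between 4.0388 and 4.3388 rad) or (horizontal distance between token_green and ready_tray below 0.09 m and value of joint wheel between 5.086 and 5.386 rad))).
It fails at once if the bell is lifted, tipped or pushed away (height (world z) of bell above 0.01 m or angle between bell's own z axis and vertical above 0.25 rad or distance of bell from where it was at the start of the episode above 0.03 m).
It fails at once if the jar or a token is lifted or moved (distance of any of jar, token_red, token_yellow, token_blue, token_green from where it was at the start of the episode above 0.015 m).
It also fails if it takes over 64 s, if anything falls off the work surface, if the arm or the gripper's body presses on something with over 40 N, if the wrist force passes 120 N, or if a joint passes its speed limit or range.

## Robot

A 6-joint arm with a two-finger parallel gripper is mounted at the origin on a cart in front of the work surface, level with it; the furniture and walls round the work are solid. World frame = base frame: x ahead of the robot, y to its left, z up, the work surface at z = 0. Lengths are in m, angles in degrees, forces in N, time in s.
With the tool pointing down it reaches from about 0.325 to 0.9 m from the base axis. Payload 6.1 kg.
Tool frame: the origin (TCP) lies on the centre line of the jaws, within the pads' length; the fingertips stand 25 mm ahead of it and the grasp point (between the pads) lies 6 mm ahead of it; z points along the fingers, y is the line along which they close (so a half turn about z gives the same grasp; the last joint's range is limited). The gripper opens to 87 mm and grips with 3 to 60 N. Pads are 19 mm wide; open, the fingers measure 117 mm over their backs; the gripper's body (75 mm by 190 mm) begins 51 mm behind the grasp point.
Start: joints at [-74.49, 12.628, 87.462, -0, 79.91, -7.225], TCP at [0.242, -0.576, 0.248] pointing down, gripper open.
Joint ranges: [-170.65, 170.65], [-52.31, 119.04], [5.05, 147.46], [-71.25, 251.25], [11.57, 151.72], [-153.62, 153.62]. Speed limits (degrees/s): [147.25, 147.25, 172.46, 180, 180, 180].

## Interface

Orientations are given as a 3x3 rotation matrix whose columns are the frame's x, y, z axes.
In Python, from rig import manip gives the robot as it stands. Calls block until the motion is done:
- manip.reach(position, orientation): joint-space move of the TCP to a pose.
- manip.move_l(position, ori=None, velocity=0.15): straight line of the TCP; ori=None keeps the orientation; velocity is the mean speed in m/s.
- manip.movej(angles): joint-space move.
- manip.command_gripper(opening): finger opening in m; the grip force is fixed at half the most; returns when the fingers have stopped.
- manip.sleep(seconds).
- manip.inverse_kinematics(position, orientation): joint angles nearest the present ones, or None.
- manip.get_image(name): name is "side" or "top" or "wrist"; returns the picture (420x560x3 uint8, red, green, blue); there is no depth.
- manip.camera_params(name): a dict with "intrinsics" (3x3 intrinsics, pixels), "R" (3x3) and "t" (3): a world point X has camera coordinates R X + t; the wrist camera has in their place "hand_eye" (4x4, takes a point from camera to tool coordinates, whose origin is the TCP and whose axes are the flange's). Camera axes: x right, y down, z forward; pixel columns grow to the right and rows downward; lengths in m; the calibration is good to about 2 mm. A picture is of the moment at which its call begins: read the wrist's pose just before it. camera_params takes no time and is no camera call.
A pose or a line that the arm cannot do raises manip.Unreachable and nothing moves.
- manip.hand_in(): hands the job in; it is judged then, once.
Readings, each from a call of its own:
- manip.read_t(): time.
- manip.read_joint_pos(): joint angles.
- manip.read_joint_velocities(): joint speeds.
- manip.read_effort(): joint torques, N m.
- manip.read_tool_pos(): TCP position.
- manip.read_orientation(): TCP orientation.
- manip.read_wrist_force(): force on the tool from outside, world axes, zero at the start.
- manip.read_wrist_torque(): the same for the moment, N m.
- manip.read_opening(): finger opening in m.
- manip.read_grasp_force(): force on a finger pad.
Only numpy, scipy, OpenCV 4.12 (cv2) and the standard library are available. Lean on these libraries where they do the work, as an engineer would, in place of code of your own. Each camera call takes 0.05 s, during which the arm holds its last target. There are 200 camera calls.

## Working session

There is one attempt and no reset: what is moved stays moved. The work goes in short steps, each a Python script; the robot and the scene stay as the last script left them, time stands still between calls to the robot, and variables do not carry over. Pictures are saved under pics/ and viewed, at most 10 in all, crops included, and the job is handed in when it is done.

```bash
mkdir -p pics
python3 - <<'E'
from rig import manip
import cv2,numpy as np
for n in("side","top"):
    im=manip.get_image(n); cv2.imwrite(f"pics/{n}0.png",im[:,:,::-1])
    p=manip.camera_params(n); print(n,p["intrinsics"].tolist(),np.round(p["R"],4).tolist(),np.round(p["t"],4).tolist(), (-p["R"].T@p["t"]).round(3))
print(manip.read_t(),manip.read_orientation().round(3).tolist(),manip.read_opening())
E
```

```text
side [[489.62965484413127, 0.0, 289.70156789729936], [0.0, 489.62965484413127, 212.83791786047533], [0.0, 0.0, 1.0]] [[0.9657, -0.2596, 0.0105], [-0.1033, -0.4207, -0.9013], [0.2384, 0.8693, -0.433]] [-0.4264, 0.1343, 1.3693] [ 0.099 -1.245  0.718]
top [[514.1658869036671, 0.0, 274.4304470574467], [0.0, 514.1658869036671, 208.68500138957342], [0.0, 0.0, 1.0]] [[-0.0216, -0.9996, -0.0178], [-0.9869, 0.0242, -0.1593], [0.1597, 0.0142, -0.9871]] [0.0316, 0.48, 1.4465] [ 2.430e-01 -1.000e-03  1.505e+00]
0.1 [[0.922, 0.386, -0.0], [0.386, -0.922, 0.002], [0.0, -0.002, -1.0]] 0.08726486363887753
```

View pics/top0.png

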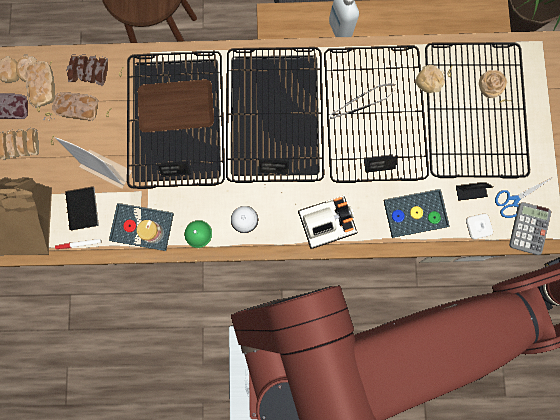

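View pics/side0.png

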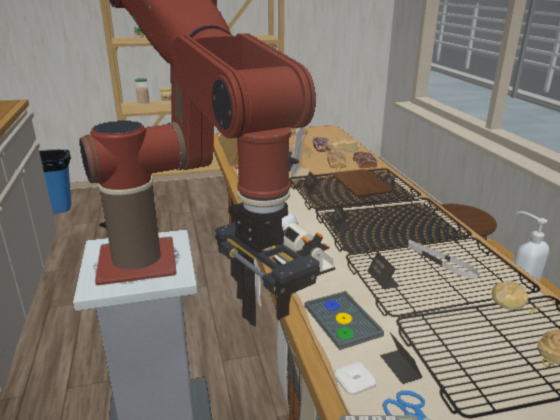

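Top view: the red token (129,226) lies beside the golden-lid jar (149,231), so the target is red. The silver bell is at (244,219), its green look-alike at (198,234), and the indicator at (328,220) with its wheel on the right. The side view is mostly blocked by the arm.

```bash
cat > h.py <<'E'
from rig import manip
import cv2,numpy as np
def ray(n,uv,z,pose=None):
    p=manip.camera_params(n); K=p["intrinsics"]
    d=np.linalg.inv(K)@[uv[0],uv[1],1]
    if n=="wrist":
        R0,t0=pose; H=p["hand_eye"]; c=R0@H[:3,3]+t0; d=R0@H[:3,:3]@d
    else: c=-p["R"].T@p["t"]; d=p["R"].T@d
    return c+d*(z-c[2])/d[2]
def proj(n,X,pose=None):
    p=manip.camera_params(n)
    if n=="wrist":
        R0,t0=pose;H=p["hand_eye"]; x=H[:3,:3].T@(R0.T@(X-t0)-H[:3,3])
    else: x=p["R"]@X+p["t"]
    u=p["intrinsics"]@x; return u[:2]/u[2]
E
python3 - <<'E'
from h import *
im=cv2.imread("pics/top0.png")
cv2.imwrite("pics/c1.png",cv2.resize(im[180:255,225:375],None,fx=5,fy=5,interpolation=cv2.INTER_CUBIC))
print("bell",ray("top",(244,219),.03),"ind",ray("top",(328,220),.08),"green",ray("top",(198,234),.03))
print(manip.camera_params("wrist"))
E
```

```text
bell [0.4538905  0.10952872 0.03      ] ind [ 0.43826783 -0.12894691  0.08      ] green [0.41332207 0.24316661 0.03      ]
{'intrinsics': array([[311.04577956,   0.        , 273.42478882],
       [  0.        , 311.04577956, 209.98075514],
       [  0.        ,   0.        ,   1.        ]]), 'hand_eye': array([[-8.29363809e-04, -9.67764827e-01, -2.51854229e-01,
         6.82869033e-02],
       [ 9.99999530e-01, -6.76099347e-04, -6.95077674e-04,
        -2.89897273e-04],
       [ 5.02393245e-04, -2.51854687e-01,  9.67764932e-01,
        -1.37893606e-01],
       [ 0.00000000e+00,  0.00000000e+00,  0.00000000e+00,
         1.00000000e+00]])}
```

View pics/c1.png

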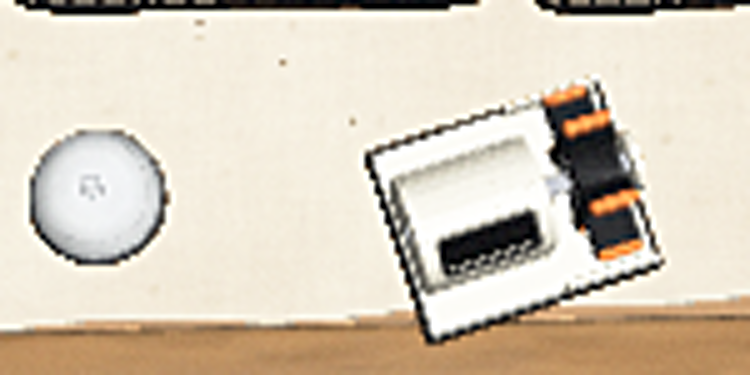

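The crop shows the indicator yawed about +18° (front edge from crop (430,340) to (662,262)). The wheel's teeth are orange, and the window looks black. I'll close the fingers and look from above with the wrist camera on the window side.

```bash
cat >> h.py <<'E'
def ori(yaw):  # tool down, tool x = -(indicator x)
    c,s=np.cos(yaw),np.sin(yaw)
    return np.array([[-c,-s,0],[-s,c,0],[0,0,-1.]])
def snap(f):
    pose=(manip.read_orientation(),manip.read_tool_pos()); im=manip.get_image("wrist")
    cv2.imwrite(f"pics/{f}.png",im[:,:,::-1]); np.savez(f"pics/{f}.npz",R=pose[0],t=pose[1]); return im,pose
E
python3 - <<'E'
from h import *
manip.reach([.438,-.129,.30],ori(np.radians(18.6)))
manip.command_gripper(0.0)
snap("w1"); print(manip.read_t(),manip.read_tool_pos(),manip.read_joint_pos().round(1) if hasattr(manip.read_joint_pos(),'round') else manip.read_joint_pos())
E
```

```text
3.6 [ 0.43799605 -0.12899996  0.30000834] [ -26.3  -12.9  107.4   -0.    85.6 -134.9]
```

View pics/w1.png

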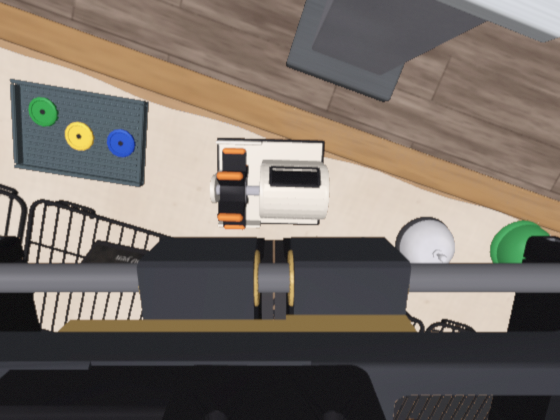

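The wrist view is square to the indicator. The window at (295,177) is black inside; near and far upper orange tips are at (230,175) and (230,218). The bell is at (426,247), with its button near (438,256).

Run:
```python
from h import *
im=cv2.imread("pics/w1.png"); d=np.load("pics/w1.npz"); pose=(d["R"],d["t"])
print("window px",im[168:190:3,295].tolist())
hsv=cv2.cvtColor(im,cv2.COLOR_BGR2HSV)
m=cv2.inRange(hsv,(5,180,150),(16,255,255)); m[:,:200]=0;m[:,260:]=0;m[:140]=0;m[240:]=0
n,l,s,c=cv2.connectedComponentsWithStats(m)
for i in range(1,n):
    if s[i][4]>15:
        print(s[i],c[i].round(1),[ray("wrist",c[i],z,pose)[:2].round(4).tolist() for z in (.107,.067)])
# base corners front edge (dark outline) at z=0..; yaw from window bar
for uv in [(218,139),(324,141)]: print(ray("wrist",uv,.0,pose))
# bell
t=cv2.imread("pics/top0.png"); g=cv2.cvtColor(t,cv2.COLOR_BGR2GRAY)
cs,_=cv2.findContours(cv2.Canny(g[195:245,222:268],60,150),cv2.RETR_EXTERNAL,cv2.CHAIN_APPROX_NONE)
k=max(cs,key=lambda q:cv2.minEnclosingCircle(q)[1]); (x,y),r=cv2.minEnclosingCircle(k); print("bell px",x+222,y+195,r,ray("top",(x+222,y+195),.015))
print("button px near top", ray("top",(225+92/5,180+187/5),.062), ray("wrist",(438,256),.06,pose))
```

```text
window px [[86, 89, 92], [76, 79, 83], [28, 25, 26], [28, 26, 25], [29, 26, 26], [33, 29, 30], [83, 83, 87], [231, 238, 244]]
[ 0.40935756 -0.21842249  0.        ]
[ 0.36555267 -0.07947388  0.        ]
bell px 244.10181045532227 218.81674194335938 14.709303855895996 [0.45656579 0.11034293 0.015     ]
button px near top [0.45395055 0.10878955 0.062     ] [0.45633943 0.10432093 0.06      ]
```

Run:
```python
from h import *
im=cv2.imread("pics/w1.png"); d=np.load("pics/w1.npz"); pose=(d["R"],d["t"])
hsv=cv2.cvtColor(im,cv2.COLOR_BGR2HSV); print(hsv[175,230],hsv[218,230])
m=cv2.inRange(hsv,(5,140,90),(25,255,255)); m[:,:212]=0;m[:,250:]=0;m[:145]=0;m[232:]=0
n,l,s,c=cv2.connectedComponentsWithStats(m)
for i in range(1,n):
    if s[i][4]>15:
        print(s[i],c[i].round(1),[ray("wrist",c[i],z,pose)[:2].round(4).tolist() for z in (.109,.067)],[ray("wrist",(s[i][0]+k,c[i][1]),.109,pose)[:2].round(4).tolist() for k in (0,s[i][2])])
```

```text
[ 14 158 243] [ 14 165 238]
[223 149  22   5 106] [233.5 151. ] [[0.4068, -0.1829], [0.4112, -0.187]] [[0.4103, -0.1933], [0.403, -0.1716]]
[217 171  26  10 218] [229.5 175.4] [[0.4326, -0.1796], [0.4403, -0.1833]] [[0.4368, -0.1922], [0.4281, -0.166]]
[218 213  25   9 204] [230.1 216.9] [[0.4763, -0.166], [0.4896, -0.1679]] [[0.4805, -0.1786], [0.4718, -0.1525]]
[224 224  21   5  79] [233.7 226.4] [[0.4856, -0.1591], [0.5, -0.1601]] [[0.489, -0.1692], [0.4816, -0.1472]]
```

The tips are 45.8 mm apart as specified, so the axle is at (0.4545, −0.1728) with a yaw of 17.4°. Black to red is one click; I'll push, lift and look.

```bash
cat >> h.py <<'E'
YAW=np.radians(17.4); AX=np.array([.4545,-.1728]); U=np.array([np.cos(YAW),np.sin(YAW)])
def P(s,z): return [*(AX+U*s),z]
E
python3 - <<'E'
from h import *
manip.reach(P(-.0475,.22),ori(YAW))
manip.move_l(P(-.0475,.128),velocity=.1)
f0=manip.read_wrist_force(); print(f0)
for s in (-.03,-.02,-.01,0.001):
    manip.move_l(P(s,.128),velocity=.05); print(s,(manip.read_wrist_force()-f0).round(2))
manip.sleep(.3); manip.move_l(P(.001,.2),velocity=.1)
manip.reach([.438,-.129,.30],ori(YAW))
snap("w2"); im=cv2.imread("pics/w2.png"); cv2.imwrite("pics/w2c.png",cv2.resize(im[120:260,190:350],None,fx=4,fy=4)); print(manip.read_t())
E
```

```text
[-0.08977106  0.22341542  0.81800078]
-0.03 [-1.72 -2.75 -0.94]
-0.02 [ 0.19  0.16 -1.59]
-0.01 [2.44 0.67 0.71]
0.001 [ 0.34 -1.58 -0.47]
8.4583
```

View pics/w2c.png

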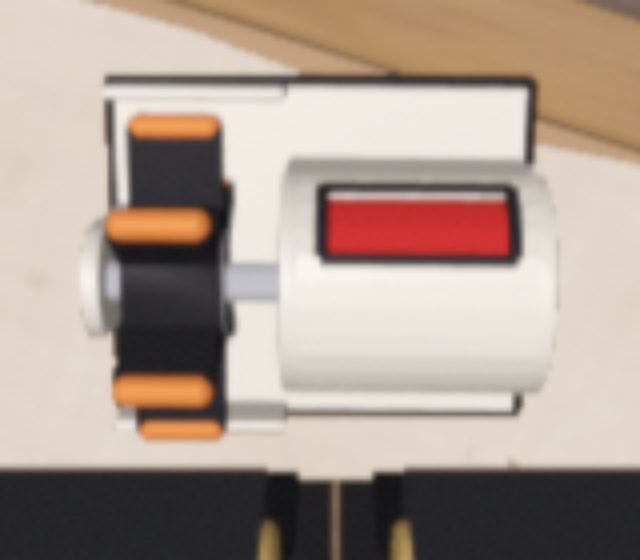

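The window shows red, with the wheel resting in its click. Now the bell.

Run:
```python
from h import *
manip.reach([.455,.108,.20],ori(0))
manip.move_l([.455,.108,.095],velocity=.08); manip.sleep(.2)
f0=np.mean([manip.read_wrist_force() for _ in range(5)],0); z=.093
while z>.079:
    z-=.001; manip.move_l([.455,.108,z],velocity=.02); manip.sleep(.1)
    f=manip.read_wrist_force()-f0; print(round(z,3),f.round(1),manip.read_tool_pos().round(4))
    if f[2]>11: break
manip.move_l([.455,.108,.2],velocity=.08)
manip.reach([.438,-.02,.30],ori(YAW)); manip.sleep(.3)
im=manip.get_image("top"); a=cv2.imread("pics/top0.png"); b=im[:,:,::-1]
cv2.imwrite("pics/c2.png",cv2.resize(np.vstack([a[180:260,90:460],b[180:260,90:460]]),None,fx=2,fy=2)); print(manip.read_t())
snap("w3")
```

```text
0.092 [0.9 0.2 0.3] [0.4549 0.108  0.0919]
0.091 [-0.6  1.1  0.8] [0.455 0.108 0.091]
0.09 [0.6 0.1 0.2] [0.455 0.108 0.09 ]
0.089 [ 0.5 -0.6  0.4] [0.455 0.108 0.089]
0.088 [ 0.6 -0.   1.1] [0.455 0.108 0.088]
0.087 [ 0.6 -0.3  0.8] [0.455 0.108 0.087]
0.086 [0.  0.5 3.4] [0.4552 0.108  0.0862]
0.085 [0.1 0.4 3.7] [0.4552 0.108  0.0852]
0.084 [-1.2  0.1  6.2] [0.4552 0.108  0.0842]
0.083 [-1.2 -0.1  7.2] [0.4552 0.108  0.0834]
0.082 [-2.9 -0.9 10.2] [0.4553 0.108  0.0827]
0.081 [-5.3 -1.8 18.4] [0.4554 0.1081 0.0825]
18.0667
```

View pics/w3.png

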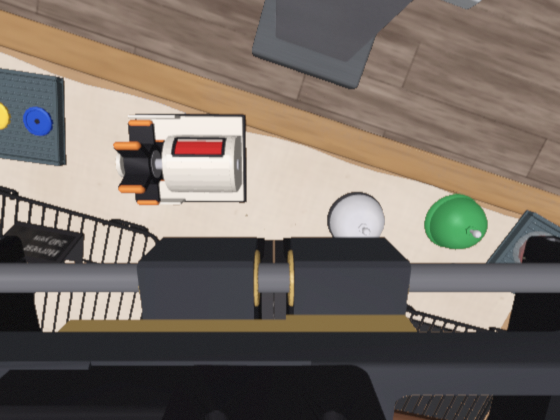

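The button went fully down (about 18 N at its stop). The window still shows red at (199,148), and the bell stands upright at (356,221). The robot is clear, so I'll hand in.

```bash
python3 -c "
from rig import manip
print(manip.hand_in())"
```

```text
the job is handed in; nothing more can be done
None
```

I clicked the thumbwheel one step from black to red, the colour of the token beside the jar, pressed the bell's button to its stop while red showed, and handed the job in at about 18 s; no verdict was returned.

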